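Reassemble the twist-lock oil strainer on its sloping dock

TASK

Put the oil strainer back together on its sloping dock: fit the blue-banded middle section into the brass collar and twist it clockwise until it stops and has carried the red lock ring to its end, then fit the red cap on top of it and twist that clockwise to its stop in the same way. Press and twist gently, feeling for the slots rather than forcing, with both shoulders fully home at the end; let go, and leave the other things on the bench where they are.

Things in the scene. Friction and masses are not known exactly. Their poses are not given: they have to be found in the camera images.
- dock: grey stand bolted to the bench, plate 130 x 110 mm, with a column leaning 30 degrees from vertical towards the stand's own -x (roughly to the robot): axis (-0.5, 0, 0.866) in its frame. On the column a brass collar, 53 mm across, holds the lower bayonet socket. Origin: on the bench, directly below the middle of the collar's rim; z up
- dock_rim (a point): middle of the collar's rim, on the leaning axis, 105 mm above the dock's origin. Socket: hole 33 mm across, two opposite slots about 19 mm wide between overhanging flanges 4.5 mm thick; cavity 11.5 mm deep. The collar is clamped, and its slots' line lies up to 28 degrees either way about the axis from straight up and down the slope (the dock's x-z plane): not reported, look or feel for it
- lockring (a joint): red lock ring in the collar, two red tabs outside. Starts at 0 rad. A section let in (its foot drops 10 mm from on top of the flanges when lugs meet slots, to within some 8 degrees) and turned clockwise as seen from above meets it after about 61 degrees and pushes it (0.12 N m) to its end at 0.25 rad, 75 degrees from entry. It stays where pushed. The wrong way is blocked
- mid: middle section, aluminium cylinder 54 mm across, blue band, 64 mm high in all, about 0.24 kg, starts upright on its foot. Origin: centre of the foot's underside; z up. Foot: neck 10 mm high, 25 mm across, tapering out to 30 mm; two lugs along +x and -x at the very bottom, 40 mm over both, 12 mm wide, 4 mm thick. White stripes on its side mark +x and -x; half a turn gives the same
- mid_shoulder (a point): middle of the middle section's shoulder, 10 mm above its origin, where the 54 mm body begins; it comes to rest on the collar's rim
- mid_rim (a point): middle of the middle section's top rim, 64 mm above its origin. A socket like the collar's, with fixed stops: the cap's lugs enter with the cap's x axis 75 degrees counter-clockwise (from above) of the section's x axis, or half a turn from there; turned 75 degrees clockwise it is locked and the stripes of both line up
- cap: red cap, cylinder 54 mm across, closed on top, 50 mm high in all, about 0.20 kg, starts upright on a foot like the middle section's (10 mm high, the same tapered neck and lugs along +x and -x, white stripes on its side at +x and -x). Origin: centre of the foot's underside; z up
- cap_shoulder (a point): middle of the cap's shoulder, 10 mm above its origin; it comes to rest on the middle section's rim
- spray_can: bystander, leave alone: yellow-labelled spray can, 52 mm across, 160 mm tall; origin at its underside
- jar: bystander, leave alone: glass jar with steel lid, 64 mm across, 85 mm tall; origin at its underside
- wrench: bystander, leave alone: steel open-ended wrench lying flat; origin at its underside (middle of its length)
- screwdriver: bystander, leave alone: screwdriver lying flat; origin at its underside (middle of its length)
- piston: bystander, leave alone: bare aluminium piston, 76 mm across, 58 mm tall, plain without slots; origin at its underside
- gear: bystander, leave alone: steel hub gear, 64 mm across, 30 mm tall; origin at its underside
Mind the look-alikes: they are no part of the job. Several things have the shape of the cap; the one meant has the colours described above.

How it is judged:
On the way, in this order (a step that is already met when the one before it is completed fails the run):
1. the middle section is fully home in the collar and has turned the lock ring to its end (value of joint lockring above 0.2 rad and distance between mid_shoulder and dock_rim below 0.004 m and angle between mid's own z axis and vertical between 0.44 and 0.6 rad), for 0.2 s.
2. the cap is fully home on the locked middle section and turned to its stop (all of step 1 and distance between cap_shoulder and mid_rim below 0.004 m and angle between the x axis of cap and the x axis of mid, either way round below 0.15 rad and angle between the z axis of cap and the z axis of mid, either way round below 0.08 rad), for 0.2 s.
At the end, for the whole second after the job is handed in: Middle section home in the collar (shoulder and rim centres within 4 mm, tilt 25 to 34 degrees), lock ring beyond 0.2 rad; cap home on it (within 4 mm), axes within 0.08 rad and stripes within 0.15 rad of the section's; both at rest and let go (all of step 2 and linear speed of each of mid, cap below 0.01 m/s); the robot touches nothing.
It fails at once if a section is forced: over 90 N between a section and what it is being fitted to (contact force between mid and dock above 90 N or contact force between cap and mid above 90 N).
It fails at once if a bystander is moved more than 30 mm (distance of any of spray_can, jar, wrench, screwdriver, piston, gear from where it was at the start of the episode above 0.03 m).
It also fails if it takes over 72 s, if anything falls off the work surface, if the arm or the gripper's body presses on something with over 40 N, if the wrist force passes 120 N, or if a joint passes its speed limit or range.

ROBOT

A 7-joint arm with a two-finger parallel gripper is mounted at the origin on the work surface. World frame = base frame: x ahead of the robot, y to its left, z up, the work surface at z = 0. Lengths are in m, angles in rad, forces in N, time in s.
With the tool pointing down it reaches from about 0.4 to 0.9 m from the base axis. Payload 5.5 kg.
Tool frame: the origin (TCP) lies midway between the tips of the shut fingers; the grasp point (between the pads) lies 19 mm behind it (arm.grip_point_offset is the distance from the TCP to the grasp point, in m); z points along the fingers, y is the line along which they close (so a half turn about z gives the same grasp; the last joint's range is limited). The gripper opens to 92 mm and grips with 3 to 60 N. Pads are 19 mm wide; open, the fingers measure 130 mm over their backs; the gripper's body (75 mm by 190 mm) begins 47 mm behind the grasp point.
Start: joints at [-0.956, 0.501, -0.427, 1.55, 0.221, 1.138, -0.21], TCP at [0.224, 0.61, 0.227] pointing down, gripper open.
Joint ranges: [-2.88, 2.88], [-0.31, 2.03], [-1.54, 1.56], [0.2, 2.42], [-1.41, 4.55], [0.19, 2.02], [-2.57, 2.57]. Speed limits (rad/s): [2.57, 2.57, 3.14, 3.14, 3.14, 3.14, 3.14].

INTERFACE

Orientations are given as a 3x3 rotation matrix whose columns are the frame's x, y, z axes.
In Python, from plant import monitor, vision, job, arm gives the robot as it stands.
- The arm moves only by the shell command python3 -m jog 'ROWS' [OPENING] [FORCE]. ROWS is JSON, a list of rows, each a list of 6 numbers: the shift along the world's x, y, z in cm, then the turn, a rotation vector about the world's x, y, z in rad. A call has 1 to 10 rows; each row is the pose to reach, as a shift and turn from the pose commanded when the call began; what a row does not reach only later rows make up. A row lasts 1/12 s, in which the tool goes at most 41.7 mm and 7.16 degrees, less where a joint would pass 70% of its speed; a pose out of reach is approached as far as the arm can. A call with a gripper value outside its range is refused whole. OPENING is the closure in counts, from 0 (fully open) to 255 (shut), set as the call begins (- or left out, the last holds). The fingers move at their own pace and stop on an object; FORCE is the grip in N (left out, the last holds). Time passes only in rows, so rows that repeat a pose let the fingers close. It gives the time, the measured TCP pose, the force, the opening and the grip force at its end, in the units of the state.
- monitor.get_obs(): the state, without advancing time (a new reading comes with each control period).
- vision.get_image(name): name is "scene" or "top" or "wrist"; returns a dict with "image" (480x640x3 uint8, blue, green, red), "mtx" (3x3 intrinsics, pixels), "cam_to_world" (4x4, takes a point from camera to world coordinates). Camera axes: x right, y down, z forward; pixel columns grow to the right and rows downward; lengths in m; the calibration is good to about 2 mm. The wrist camera is an equidistant fisheye: a pixel r from the principal point sees the ray r / f radians off the axis. A picture is of the moment at which its call begins. There is no depth.
- job.sign_off(): hands the job in; it is judged then, once.
The state is a dict: "time": time; "q": joint angles; "joint_vel": joint speeds; "joint_torque": joint torques, N m; "ee_pos": TCP position; "tool_rot": TCP orientation; "contact_force": force on the tool from outside, world axes, zero at the start; "ft_torque": the same for the moment, N m; "finger_gap": finger opening in m; "grip_force": force on a finger pad.
Only numpy, scipy, OpenCV 4.12 (cv2) and the standard library are available. Lean on these libraries where they do the work, as an engineer would, in place of code of your own. Each camera call takes 0.05 s, during which the arm holds its last target. There are 200 camera calls.

## Working session

There is one attempt and no reset: what is moved stays moved. The work goes in short steps, Python scripts to look and compute and a shell command to move; the robot and the scene stay as the last step left them, time stands still between calls to the robot, and variables do not carry over. Pictures are saved under pics/ and viewed, at most 10 in all, crops included, and the job is handed in when it is done.

```bash
ls; mkdir -p pics; python3 - <<'E'
from plant import monitor, vision, job, arm
import cv2,numpy as np
for n in("scene","top"):
    d=vision.get_image(n); cv2.imwrite(f"pics/{n}0.png",d["image"]); np.savez(f"{n}0.npz",K=d["mtx"],T=d["cam_to_world"],im=d["image"]); print(n,d["mtx"].tolist(),d["cam_to_world"].round(4).tolist())
o=monitor.get_obs();print(o["time"],o["ee_pos"],o["tool_rot"],o["finger_gap"],arm.grip_point_offset)
E
```

```text
pics
scene [[612.475524077255, 0.0, 322.3074150476842], [0.0, 612.475524077255, 236.580427570848], [0.0, 0.0, 1.0]] [[0.8563, 0.3263, -0.4004, 1.1017], [0.5164, -0.5584, 0.6493, -0.9238], [-0.0117, -0.7627, -0.6466, 1.0097], [0.0, 0.0, 0.0, 1.0]]
top [[543.4356510493227, 0.0, 319.9683154915848], [0.0, 543.4356510493227, 240.6214931826448], [0.0, 0.0, 1.0]] [[0.0096, -0.9956, 0.0929, 0.4059], [-1.0, -0.0097, 0.0001, -0.0163], [0.0008, -0.0929, -0.9957, 1.4623], [0.0, 0.0, 0.0, 1.0]]
0.1 [0.22380412 0.60958511 0.22579012] [[-9.38772474e-01  3.44537070e-01 -6.70435281e-04]
 [ 3.44537715e-01  9.38771076e-01 -1.62187251e-03]
 [ 7.05900488e-05 -1.75355951e-03 -9.99998460e-01]] 0.09141523087599401 0.0188
```

View pics/scene0.png

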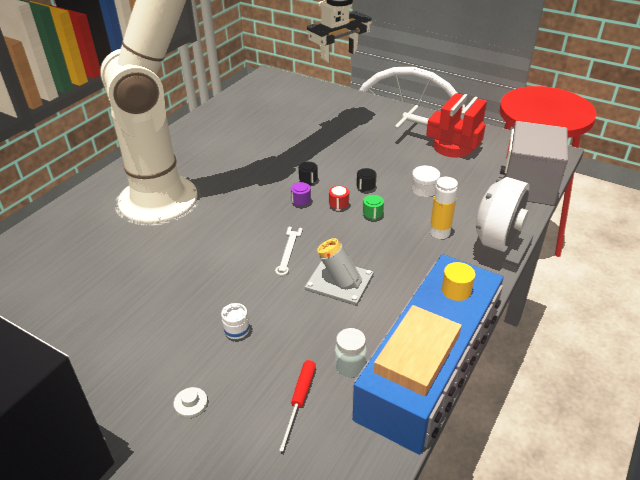

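View pics/top0.png

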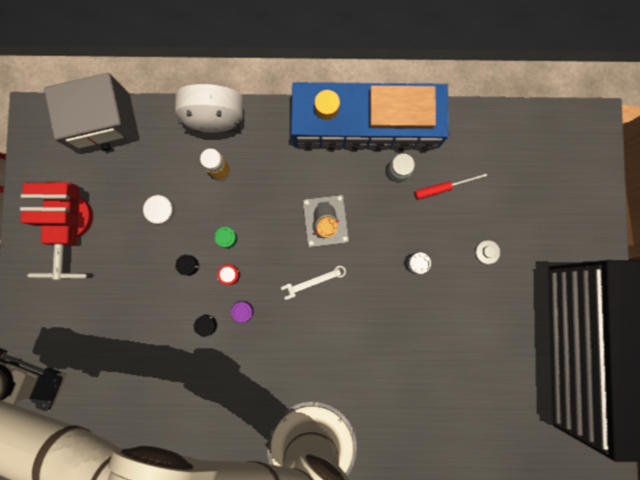

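Scene: mid at scene (235,322)/top (419,263), red cap at scene (339,198)/top (228,275), dock collar at scene (330,249)/top (326,226). Now an enlarged montage plus positions.

```bash
cat > h.py <<'E'
import numpy as np,cv2
from scipy.spatial.transform import Rotation as R
def ray(K,T,uv):
    d=T[:3,:3]@np.linalg.inv(K)@np.array([*uv,1.]); return T[:3,3],d/np.linalg.norm(d)
def atz(K,T,uv,z):
    o,d=ray(K,T,uv); return o+d*(z-o[2])/d[2]
def proj(K,T,P):
    c=T[:3,:3].T@(np.asarray(P)-T[:3,3]); return (K@c/c[2])[:2]
def fproj(K,T,P):
    c=T[:3,:3].T@(np.asarray(P)-T[:3,3]); r=np.hypot(c[0],c[1]); t=np.arctan2(r,c[2]); return K[:2,2]+K[0,0]*t*c[:2]/r
def fray(K,T,uv):
    p=np.asarray(uv,float)-K[:2,2]; r=np.hypot(*p); t=r/K[0,0]
    return T[:3,3],T[:3,:3]@np.array([*(np.sin(t)*p/r),np.cos(t)])
def fatz(K,T,uv,z):
    o,d=fray(K,T,uv); return o+d*(z-o[2])/d[2]
E
python3 - <<'E'
from h import *
t=np.load("top0.npz");s=np.load("scene0.npz")
for n,uv,z in(("mid",(419,263),.064),("cap",(228,275),.05),("rim",(326,226),.105)):
    P=atz(t["K"],t["T"],uv,z);print(n,P,"scene px",proj(s["K"],s["T"],P))
c=lambda im,u,v,h:cv2.resize(im[v-h:v+h,u-h:u+h],(266,266),interpolation=cv2.INTER_CUBIC)
A=np.vstack([np.hstack([c(t["im"],419,263,20),c(t["im"],228,275,20),c(t["im"],326,222,32)]),np.hstack([c(s["im"],235,322,24),c(s["im"],339,198,20),c(s["im"],340,268,38)])])
cv2.imwrite("pics/m.png",A)
E
```

```text
mid [ 0.4810091  -0.27172007  0.064     ] scene px [234.61919519 310.38840775]
cap [0.44580707 0.22152404 0.05      ] scene px [337.73482226 190.8177314 ]
rim [ 0.56964266 -0.03101709  0.105     ] scene px [329.40415331 244.5455799 ]
```

View pics/m.png

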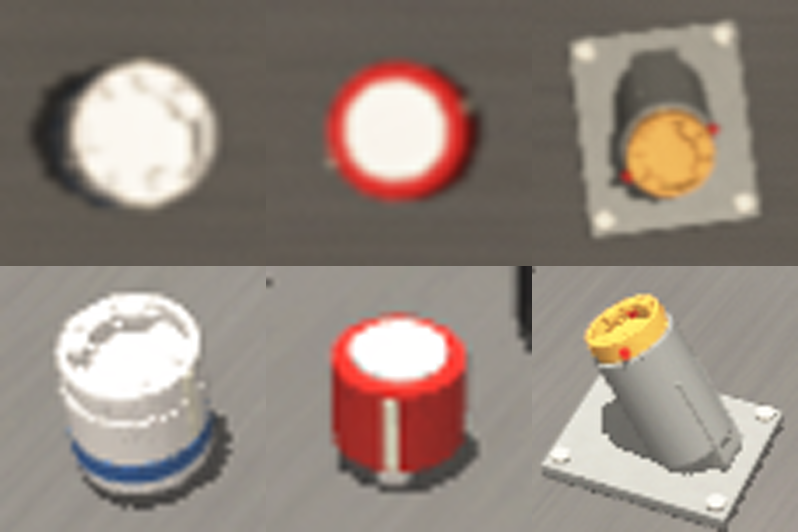

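The montage shows mid's socket (slots hard to see at this scale), a cap stripe at scene crop (390,440), the dock's collar with tabs at (627,176) and (712,128), and the plate screws, which give a dock yaw of about 6.5°. I'll look at the cap with the wrist camera on the way to mid.

```bash
python3 -m jog '[[20,-39,-1,0,0,0],[20,-39,-1,0,0,0],[20,-39,-1,0,0,0],[20,-39,-1,0,0,0],[20,-39,-1,0,0,0],[20,-39,-1,0,0,0],[20,-39,-1,0,0,0],[20,-39,-1,0,0,0],[20,-39,-1,0,0,0],[20,-39,-1,0,0,0]]' 0 20
python3 - <<'E'
from plant import vision,monitor
import cv2,numpy as np
d=vision.get_image("wrist");o=monitor.get_obs();np.savez("w1.npz",K=d["mtx"],T=d["cam_to_world"],im=d["image"]);print(d["mtx"].round(1).tolist(),d["cam_to_world"].round(3).tolist(),o["ee_pos"],o["q"].round(2))
E
```

```text
time: 0.93
ee_pos: [0.4143, 0.2374, 0.2171]
tool_rot: [[-0.939, 0.345, -0.0], [0.345, 0.939, -0.0], [0.0, -0.0, -1.0]]
contact_force: [0.9, -0.0, 0.0]
finger_gap: 0.0917
grip_force: 0.0
[[371.6, 0.0, 324.4], [0.0, 371.6, 240.7], [0.0, 0.0, 1.0]] [[0.345, 0.907, 0.243, 0.349], [0.939, -0.333, -0.089, 0.262], [0.0, 0.259, -0.966, 0.376], [0.0, 0.0, 0.0, 1.0]] [0.41873345 0.22816474 0.21657407] [-0.31  0.18 -0.28  1.99  0.07  0.98  0.59]
```

```bash
python3 -m jog '[[5,-40,0,0,0,0],[5,-40,0,0,0,0],[5,-40,0,0,0,0],[5,-40,0,0,0,0],[5,-40,0,0,0,0],[5,-40,0,0,0,0],[5,-40,0,0,0,0],[5,-40,0,0,0,0],[5,-40,0,0,0,0],[5,-40,0,0,0,0]]'
python3 - <<'E'
from plant import vision,monitor
from h import *
d=vision.get_image("wrist");o=monitor.get_obs();np.savez("w2.npz",K=d["mtx"],T=d["cam_to_world"],im=d["image"]);print(d["cam_to_world"].round(3).tolist(),o["ee_pos"],o["q"].round(2))
w=np.load("w1.npz")
def crop(K,T,im,P,h,c):
    u=fproj(K,T,P);print(u);u=u.astype(int);p=cv2.copyMakeBorder(im,150,150,150,150,cv2.BORDER_CONSTANT)
    return cv2.resize(p[u[1]+150-h:u[1]+150+h,u[0]+150-h:u[0]+150+h],(400,400),interpolation=cv2.INTER_CUBIC)
a=crop(w["K"],w["T"],w["im"],[.446,.22,.03],70,0);b=crop(d["mtx"],d["cam_to_world"],d["image"],[.481,-.272,.04],70,0)
cv2.imwrite("pics/w12.png",np.hstack([a,b]))
E
```

```text
time: 1.82
ee_pos: [0.4636, -0.1647, 0.2172]
tool_rot: [[-0.938, 0.348, 0.0], [0.348, 0.938, -0.001], [-0.001, -0.001, -1.0]]
contact_force: [1.3, -0.3, -0.0]
finger_gap: 0.0919
grip_force: 0.0
[[0.348, 0.905, 0.243, 0.399], [0.937, -0.336, -0.091, -0.139], [-0.001, 0.26, -0.966, 0.376], [0.0, 0.0, 0.0, 1.0]] [ 0.46380707 -0.16998636  0.21735908] [ 0.24  0.2   0.06  1.96 -0.01  0.98  1.52]
[317.68568576 252.9142129 ]
[227.51727012 272.81700311]
```

View pics/w12.png

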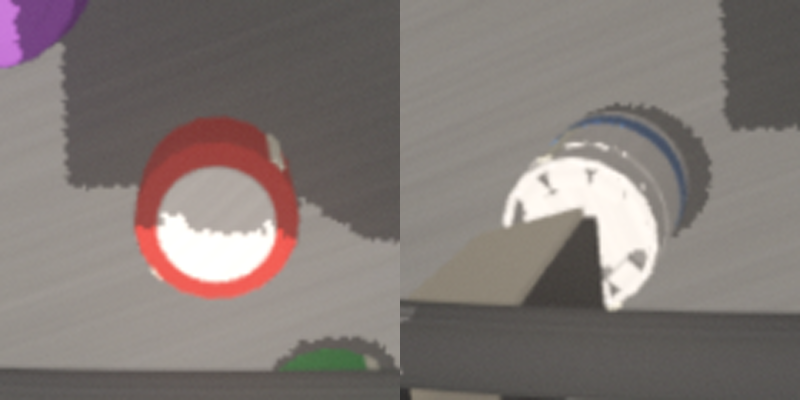

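Cap: top centre near crop (217,217), stripes at (276,152) and (157,272). A finger hides mid, so I'll centre over it. At the same time I'll compute the cap's pose.

```bash
python3 -m jog '[[0,-11,2,0,0,0],[0,-11,2,0,0,0],[0,-11,2,0,0,0],[0,-11,2,0,0,0],[0,-11,2,0,0,0]]'
python3 - <<'E'
from plant import vision,monitor
from h import *
d=vision.get_image("wrist");o=monitor.get_obs();np.savez("w3.npz",K=d["mtx"],T=d["cam_to_world"],im=d["image"]);print(o["ee_pos"],o["q"].round(2))
w=np.load("w1.npz");px=lambda x,y:(317+(x-200)/2.857,252+(y-200)/2.857)
f=lambda c,z:fatz(w["K"],w["T"],px(*c),z)
print("cap c",f((217,217),.05),"stripes",f((276,152),.035),f((157,272),.047))
u=fproj(d["mtx"],d["cam_to_world"],[.481,-.272,.04]).astype(int);print(u)
cv2.imwrite("pics/w3.png",cv2.resize(d["image"][u[1]-60:u[1]+60,u[0]-60:u[0]+60],(600,600),interpolation=cv2.INTER_CUBIC))
E
```

```text
time: 2.28
ee_pos: [0.4635, -0.272, 0.237]
tool_rot: [[-0.937, 0.348, -0.0], [0.348, 0.937, -0.0], [0.0, -0.0, -1.0]]
contact_force: [0.6, -0.3, -0.0]
finger_gap: 0.0916
grip_force: 0.0
[ 0.4638236  -0.26991928  0.23666943] [ 0.37  0.26  0.12  1.84 -0.04  1.05  1.73]
cap c [0.44663334 0.22529744 0.05      ] stripes [0.43665088 0.24977685 0.035     ] [0.45864753 0.19968029 0.047     ]
[329 231]
```

View pics/w3.png

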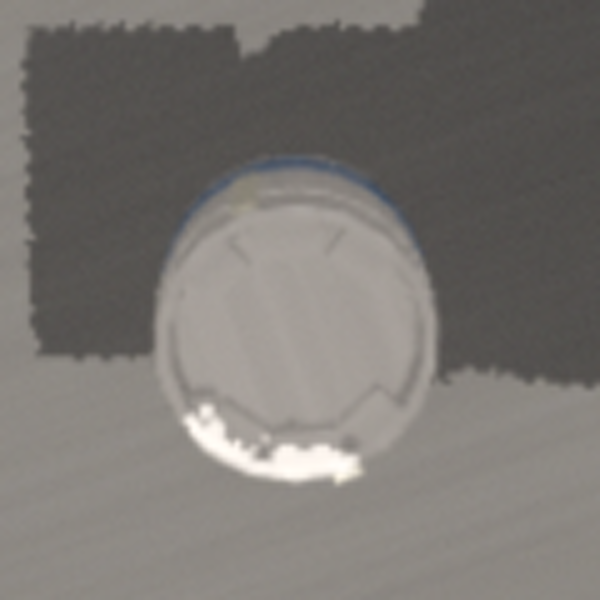

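Mid's top circle is centred at crop (297,342) and a pale stripe shows at (247,195). I'll intersect the stripe's ray with the cylinder and enhance the contrast. Then I'll look at the dock from close by before grasping.

```bash
python3 - <<'E'
from h import *
w=np.load("w3.npz");px=lambda x,y:(329+(x-300)/5,231+(y-300)/5)
c=fatz(w["K"],w["T"],px(297,342),.064);print("mid c",c)
for z in(.064,.055,.05,.045,.04,.03):
    p=fatz(w["K"],w["T"],px(247,195),z)-c;print(z,np.hypot(*p[:2]),np.degrees(np.arctan2(p[1],p[0])))
for e in((197,398),(265,428),(320,428),(380,388),(240,250),(334,240)):
    p=fatz(w["K"],w["T"],px(*e),.064)-c;print(e,np.hypot(*p[:2]),np.degrees(np.arctan2(p[1],p[0])))
u=(329,235);im=cv2.resize(w["im"][u[1]-32:u[1]+32,u[0]-32:u[0]+32],(600,600),interpolation=cv2.INTER_CUBIC)
g=cv2.cvtColor(im,cv2.COLOR_BGR2GRAY).astype(float)
cv2.imwrite("pics/w3b.png",np.clip((g-110)*255/70,0,255).astype(np.uint8))
E
```

```text
mid c [ 0.48241963 -0.2738843   0.064     ]
0.064 0.029061279588829172 177.9284846169027
0.055 0.027565694162665667 179.28135321866063
0.05 0.026742030702797338 -179.90191808735545
0.045 0.025924145678517453 -179.03346929467114
0.04 0.02511260368469459 -178.10866660494437
0.03 0.023511171131769138 -176.06889211884194
(197, 398) 0.02152179188964914 -80.28081464725392
(265, 428) 0.017685626368285703 -40.03915386411961
(320, 428) 0.017220649594044943 -5.744490661151562
(380, 388) 0.017846915475409394 39.82279435357162
(240, 250) 0.02027971390192858 -169.3739496998114
(334, 240) 0.020379404554523618 140.40348885588003
```

View pics/w3b.png

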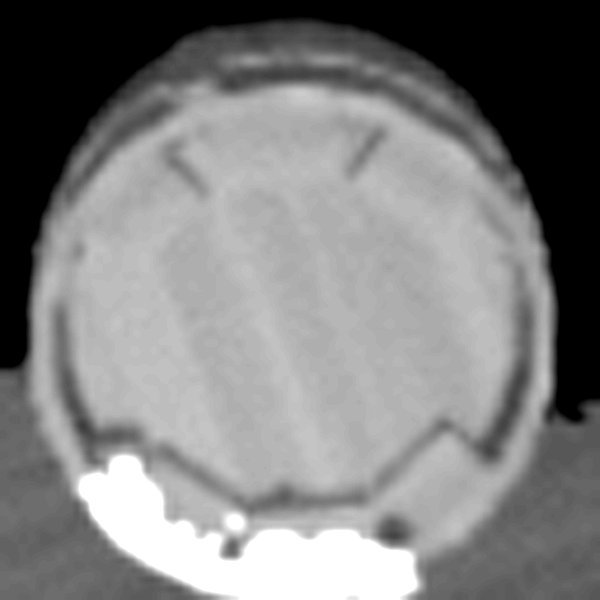

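Mid's flanges are centred at about -16°/164° and its slots at 75°, so mid's x axis is at about 0°/180°, which agrees with the stripe at 180°. I'll grasp with the tool turned 60° counter-clockwise to leave room on joint 7.

```bash
python3 -m jog '[[1.8,-0.3,-4,0,0,0.12],[1.8,-0.3,-8,0,0,0.24],[1.8,-0.3,-11,0,0,0.36],[1.8,-0.3,-11,0,0,0.48],[1.8,-0.3,-11,0,0,0.6],[1.8,-0.3,-11,0,0,0.72],[1.8,-0.3,-11,0,0,0.84],[1.8,-0.3,-11,0,0,0.96],[1.8,-0.3,-11,0,0,1.05],[1.8,-0.3,-11,0,0,1.05]]'
python3 -m jog '[[0,0,-3,0,0,0],[0,0,-6,0,0,0],[0,0,-8.5,0,0,0],[0,0,-10.3,0,0,0],[0,0,-10.3,0,0,0],[0,0,-10.3,0,0,0]]'
python3 -m jog '[[0,0,0,0,0,0],[0,0,0,0,0,0],[0,0,0,0,0,0],[0,0,0,0,0,0],[0,0,0,0,0,0],[0,0,0,0,0,0],[0,0,0,0,0,0],[0,0,0,0,0,0]]' 255 40
```

```text
time: 3.17
ee_pos: [0.483, -0.2703, 0.1276]
tool_rot: [[-0.762, -0.647, 0.003], [-0.647, 0.762, 0.004], [-0.005, 0.001, -1.0]]
contact_force: [-0.0, -0.3, 0.6]
finger_gap: 0.0919
grip_force: 0.0
time: 3.67
ee_pos: [0.4812, -0.272, 0.0233]
tool_rot: [[-0.766, -0.643, -0.003], [-0.643, 0.766, 0.001], [0.002, 0.003, -1.0]]
contact_force: [0.4, -0.7, 0.6]
finger_gap: 0.0917
grip_force: 0.0
time: 4.33
ee_pos: [0.4826, -0.2741, 0.0248]
tool_rot: [[-0.766, -0.643, 0.001], [-0.643, 0.766, -0.001], [-0.0, -0.001, -1.0]]
contact_force: [0.8, -0.9, 3.1]
finger_gap: 0.0533
grip_force: 40.0
```

```bash
python3 -m jog '[[0,0,4,0,0,0],[0,1,8,0,0,0],[1,4,12,0,0,0],[2,8,15,0,0,0],[3,12,18,0,0,0],[4,16,20,0,0,0],[5,20,22,0,0,0],[6,24,22.5,0,0,0],[6.3,28,22.5,0,0,0],[6.3,29,22.5,0,0,0]]'
python3 - <<'E'
from plant import vision,monitor
from h import *
d=vision.get_image("wrist");o=monitor.get_obs();np.savez("w4.npz",K=d["mtx"],T=d["cam_to_world"],im=d["image"]);print(o["ee_pos"],o["q"].round(2),o["finger_gap"],o["contact_force"])
u=fproj(d["mtx"],d["cam_to_world"],[.5696,-.031,.105]);print(u);u=u.astype(int)
p=cv2.copyMakeBorder(d["image"],150,150,150,150,cv2.BORDER_CONSTANT);np.save("u4.npy",u)
cv2.imwrite("pics/w4.png",cv2.resize(p[u[1]+90:u[1]+210,u[0]+90:u[0]+210],(600,600),interpolation=cv2.INTER_CUBIC))
E
```

```text
time: 5.17
ee_pos: [0.545, 0.0181, 0.2497]
tool_rot: [[-0.767, -0.642, 0.0], [-0.642, 0.767, -0.0], [-0.0, -0.0, -1.0]]
contact_force: [1.1, -0.1, -4.2]
finger_gap: 0.0534
grip_force: 40.0
[0.54531707 0.03042736 0.25075786] [ 0.35  0.3  -0.54  1.79  0.16  1.1   2.03] 0.05330539263683075 [ 2.60728767 11.10322587 -1.78037274]
[260.19641932 211.19471698]
```

View pics/w4.png

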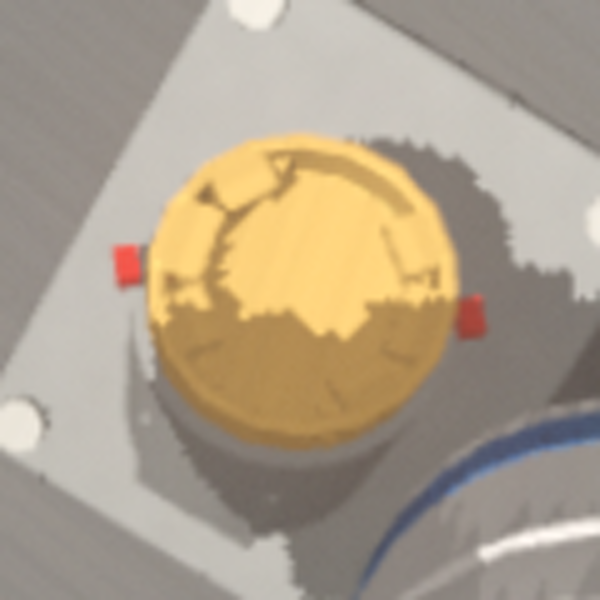

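The collar fills the crop, centred at about (303,290), with red tabs at (128,265) and (470,316). I'll rectify it into the rim plane to read the slot line.

```bash
python3 - <<'E'
from h import *
w=np.load("w4.npz");K,T=w["K"],w["T"];u=np.load("u4.npy");px=lambda x,y:(u[0]-60+x/5,u[1]-60+y/5)
t=np.load("top0.npz")
S=[atz(t["K"],t["T"],(326+((x-532)-133)/4.156,222+(y-133)/4.156),.012)[:2] for x,y in((584,50),(724,33),(745,204),(603,221))]
d1=S[0]-S[3];d2=S[1]-S[2];print("yaw",[np.degrees(np.arctan2(d[1],d[0])) for d in(d1,d2)],[np.degrees(np.arctan2(d[0],-d[1])) for d in(S[1]-S[0],S[2]-S[3])],np.mean(S,0),np.hypot(*d1))
a,b,c=[fatz(K,T,px(*p),.012)[:2] for p in((255,5),(20,425),(620,222))];print("wrist screws",a,b,c)
for d in(a-b,c-a):print(np.degrees(np.arctan2(d[1],d[0])),np.hypot(*d))
psi=np.radians(6.5);z=np.array([-.5*np.cos(psi),-.5*np.sin(psi),.866]);y=np.array([-np.sin(psi),np.cos(psi),0]);x=np.cross(y,z)
C=np.array([.5696,-.031,.105]);N=600
m=np.zeros((N,N,2),np.float32)
for i in range(N):
    for j in range(N):
        m[i,j]=fproj(K,T,C+x*(300-i)*1e-4+y*(300-j)*1e-4)
r=cv2.remap(w["im"],m[...,0],m[...,1],cv2.INTER_CUBIC)
g=cv2.createCLAHE(3,(4,4)).apply(r[...,1]);cv2.imwrite("pics/rect.png",g)
E
```

```text
yaw [np.float64(6.954519259190625), np.float64(7.278442849350252)] [np.float64(7.561555535427636), np.float64(7.411423445564612)] [ 0.59579695 -0.03124093] 0.11214606133811131
wrist screws [ 0.54890351 -0.0806736 ] [ 0.65786987 -0.06622692] [0.53547648 0.01005261]
-172.4478094116092 0.10991985592598597
98.4183833462457 0.09171439723818033
```

View pics/rect.png

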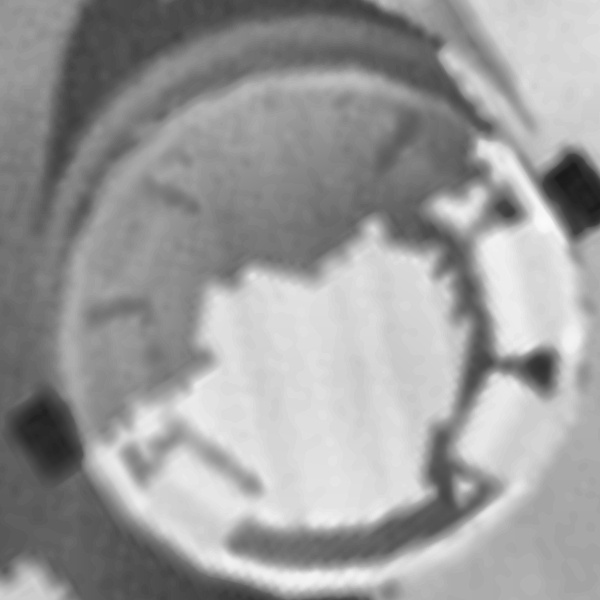

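Rectified view: rim centre at about (322,330), and the slot line is turned about 11° counter-clockwise from up-slope. The evidence is the slot edges at (400,140) and (175,195), with the cavity wall showing at the bottom between x=240 and 450. Next I'll compute the pre-insert pose.

```bash
cat >> h.py <<'E'
psi=np.radians(7.4);AX=np.array([-.5*np.cos(psi),-.5*np.sin(psi),.866]);AX/=np.linalg.norm(AX)
DY=np.array([-np.sin(psi),np.cos(psi),0]);DX=np.cross(DY,AX)
RIM=np.array([.568,-.033,.105])
def target(ang): # section orientation with x at ang deg ccw of up-slope
    return np.column_stack([DX,DY,AX])@R.from_euler("z",ang,degrees=True).as_matrix()
E
python3 - <<'E'
from h import *
from plant import monitor
o=monitor.get_obs();print(o["ee_pos"],o["contact_force"])
Rt=target(10.5)  # rect used 6.5 yaw
print("rotvec",R.from_matrix(Rt).as_rotvec(),"axis",AX)
for h in(.03,.012): print(h,((RIM+AX*(h+.0248))-o["ee_pos"])*100)
E
```

```text
[0.54531707 0.03042736 0.25075786] [ 2.60728767 11.10322587 -1.78037274]
rotvec [-0.01422002 -0.52551501  0.30522026] axis [-0.49584649 -0.06439922  0.86601905]
0.03 [-0.44894572 -6.69564419 -9.83000124]
0.012 [  0.44357796  -6.57972561 -11.38883553]
```

```bash
python3 -m jog '[[0,-2,0,-0.003,-0.105,0.061],[0,-5,-2,-0.006,-0.21,0.122],[-0.4,-5.3,-4,-0.009,-0.315,0.183],[-0.4,-5.3,-6,-0.011,-0.42,0.244],[-0.4,-5.3,-8,-0.014,-0.526,0.305],[-0.4,-5.3,-9.8,-0.014,-0.526,0.305],[-0.4,-5.3,-9.8,-0.014,-0.526,0.305],[-0.4,-5.3,-9.8,-0.014,-0.526,0.305],[-0.4,-5.3,-9.8,-0.014,-0.526,0.305]]'
cat > st.py <<'E'
from h import *
from plant import monitor
import sys
off=float(sys.argv[1]) if len(sys.argv)>1 else .0248  # origin behind TCP along axis
base=RIM+AX*(float(sys.argv[2]) if len(sys.argv)>2 else 0)
o=monitor.get_obs();t=o["tool_rot"];z=-t[:,2]
p=o["ee_pos"]-z*off-base;B=np.column_stack([DX,DY,AX])
x=B.T@t[:,0]
print("t",round(o["time"],2),"foot rel [up,side,axial]mm",(B.T@p*1e3).round(1),"toolx ang",round(np.degrees(np.arctan2(x[1],x[0])),1),"tilt off",np.degrees(B.T@z)[:2].round(1),"F",(B.T@o["contact_force"]).round(1),"M",(B.T@o["ft_torque"]).round(2),"q",o["q"].round(2),"gap",round(o["finger_gap"],4))
E
python3 st.py
```

```text
time: 5.97
ee_pos: [0.5389, -0.0369, 0.1496]
tool_rot: [[-0.448, -0.745, 0.494], [-0.836, 0.545, 0.065], [-0.317, -0.384, -0.867]]
contact_force: [-0.6, -0.6, -3.4]
finger_gap: 0.0537
grip_force: 40.0
t 5.97 foot rel [up,side,axial]mm [-3.2 -0.1 28.5] toolx ang -129.6 tilt off [ 0.1 -0. ] F [-2.3 -0.5 -2.6] M [ 0.01  1.01 -0.01] q [ 0.98  0.3  -0.98  2.32  0.79  0.19  1.93] gap 0.0537
```

```bash
python3 - <<'E'
from plant import arm,monitor
print([a for a in dir(arm) if a[0]!='_']);print([a for a in dir(monitor) if a[0]!='_'])
from h import *
print("up .3cm, axial -1.5:",(DX*.3).round(2),(-AX*1.5).round(2))
E
python3 -m jog '[[0.25,0,0.15,0,0,0],[0.25,0,0.15,0,0,0],[0.25,0,0.15,0,0,0],[0.25,0,0.15,0,0,0]]' >/dev/null; python3 st.py
```

```text
['MotionError', 'grip_point_offset']
['get_obs']
up .3cm, axial -1.5: [0.26 0.03 0.15] [ 0.74  0.1  -1.3 ]
t 6.3 foot rel [up,side,axial]mm [ 2.4 -0.6 29. ] toolx ang -129.5 tilt off [0. 0.] F [-1.8  0.9 -3.8] M [ 0.14  0.97 -0.04] q [ 0.98  0.3  -0.98  2.31  0.78  0.2   1.94] gap 0.0534
```

```bash
python3 -m jog '[[0.3,0.1,-0.7,0,0,0],[0.6,0.15,-1.4,0,0,0],[0.78,0.15,-1.85,0,0,0],[0.78,0.15,-1.85,0,0,0],[0.78,0.15,-1.85,0,0,0],[0.78,0.15,-1.85,0,0,0]]' >/dev/null; python3 st.py
```

```text
t 6.8 foot rel [up,side,axial]mm [0.4 0.4 9.1] toolx ang -129.5 tilt off [-0.  0.] F [-1.4 -0.2 -3.2] M [ 0.09  0.98 -0.07] q [ 0.92  0.36 -0.93  2.3   1.08  0.2   1.65] gap 0.0536
```

```bash
python3 -m jog '[[0.2,0.02,-0.35,0,0,0],[0.35,0.02,-0.6,0,0,0],[0.35,0.02,-0.6,0,0,0],[0.35,0.02,-0.6,0,0,0]]' >/dev/null; python3 st.py
python3 -m jog '[[0.1,0.01,-0.17,0,0,0],[0.2,0.02,-0.35,0,0,0],[0.2,0.02,-0.35,0,0,0],[0.2,0.02,-0.35,0,0,0]]' >/dev/null; python3 st.py
```

```text
t 7.13 foot rel [up,side,axial]mm [ 0.4 -0.1  2.2] toolx ang -129.5 tilt off [-0.  0.] F [-2.2  0.1 -2.8] M [0.08 0.99 0.  ] q [ 0.89  0.37 -0.91  2.3   1.16  0.2   1.57] gap 0.0531
t 7.47 foot rel [up,side,axial]mm [ 0.  -0.1 -2.1] toolx ang -129.5 tilt off [-0. -0.] F [-2.2  0.3 -2.8] M [ 0.04  0.94 -0.05] q [ 0.88  0.38 -0.9   2.3   1.21  0.2   1.52] gap 0.0532
```

```bash
python3 -m jog '[[0.1,0.01,-0.17,0,0,0],[0.15,0.02,-0.26,0,0,0],[0.15,0.02,-0.26,0,0,0]]' >/dev/null; python3 st.py
python3 -m jog '[[0.1,0.01,-0.17,0,0,0],[0.15,0.02,-0.26,0,0,0],[0.15,0.02,-0.26,0,0,0]]' >/dev/null; python3 st.py
```

```text
t 7.72 foot rel [up,side,axial]mm [ 0.1 -0.  -5.3] toolx ang -129.5 tilt off [-0. -0.] F [-1.7  0.7 -2.8] M [ 0.11  0.95 -0.06] q [ 0.87  0.39 -0.88  2.3   1.25  0.2   1.49] gap 0.0535
t 7.97 foot rel [up,side,axial]mm [ 0.1 -0.  -8.3] toolx ang -129.5 tilt off [-0. -0.] F [-0.9  0.2 -2.6] M [0.07 1.05 0.06] q [ 0.86  0.4  -0.87  2.29  1.28  0.2   1.46] gap 0.0531
```

It is dropping straight into the slots. On to the shoulder.

```bash
python3 -m jog '[[0.05,0.01,-0.09,0,0,0],[0.1,0.01,-0.17,0,0,0],[0.1,0.01,-0.17,0,0,0]]' >/dev/null; python3 st.py
python3 -m jog '[[0.05,0.01,-0.09,0,0,0],[0.1,0.01,-0.17,0,0,0],[0.1,0.01,-0.17,0,0,0]]' >/dev/null; python3 st.py
```

```text
t 8.22 foot rel [up,side,axial]mm [ 0.1 -0.2 -9.2] toolx ang -129.4 tilt off [-0.1  0.1] F [-4.2 -0.7 27.6] M [ 0.32  1.73 -0.11] q [ 0.85  0.4  -0.87  2.29  1.3   0.2   1.44] gap 0.0533
t 8.47 foot rel [up,side,axial]mm [  0.3  -0.2 -10.4] toolx ang -129.3 tilt off [-0.1  0.2] F [-6.5  1.6 52.5] M [ 0.35  2.2  -0.04] q [ 0.84  0.4  -0.86  2.29  1.32  0.2   1.42] gap 0.0532
```

```bash
python3 -m jog '[[-0.1,-0.01,0.17,0,0,0],[-0.1,-0.01,0.17,0,0,0],[-0.1,-0.01,0.17,0.03,0.004,-0.052],[-0.1,-0.01,0.17,0.06,0.008,-0.104],[-0.1,-0.01,0.17,0.09,0.012,-0.156],[-0.1,-0.01,0.17,0.119,0.015,-0.208],[-0.1,-0.01,0.17,0.119,0.015,-0.208]]' >/dev/null; python3 st.py
```

```text
t 9.05 foot rel [up,side,axial]mm [  1.2  -0.1 -10.1] toolx ang -143.4 tilt off [-0.1 -0. ] F [-1.2  0.5  2.3] M [-0.    0.66 -0.06] q [ 0.85  0.4  -0.87  2.29  1.31  0.2   1.19] gap 0.0534
```

```bash
python3 -m jog '[[0,0,0,0.06,0.008,-0.104],[0,0,0,0.119,0.015,-0.208],[0,0,0,0.178,0.023,-0.312],[0,0,0,0.238,0.031,-0.416],[0,0,0,0.298,0.039,-0.52],[0,0,0,0.357,0.046,-0.624],[0,0,0,0.397,0.052,-0.693],[0,0,0,0.397,0.052,-0.693]]' >/dev/null; python3 st.py
```

```text
t 9.72 foot rel [up,side,axial]mm [ -0.7  -1.  -10.1] toolx ang 170.7 tilt off [0.1 0.1] F [-2.  -0.1  7.3] M [-0.26  1.27 -0.06] q [ 0.85  0.4  -0.87  2.29  1.3   0.2   0.39] gap 0.0531
```

```bash
python3 -m jog '[[0,0,0,0.035,0.005,-0.061],[0,0,0,0.07,0.009,-0.122],[0,0,0,0.1,0.013,-0.175],[0,0,0,0.13,0.017,-0.227],[0,0,0,0.13,0.017,-0.227],[0,0,0,0.13,0.017,-0.227]]' >/dev/null; python3 st.py
python3 -m jog '[[0,0,0,0.02,0.003,-0.035],[0,0,0,0.04,0.005,-0.07],[0,0,0,0.06,0.008,-0.105],[0,0,0,0.06,0.008,-0.105]]' >/dev/null; python3 st.py
```

```text
t 10.22 foot rel [up,side,axial]mm [ -0.8  -1.3 -10.1] toolx ang 155.9 tilt off [0.1 0.1] F [-2.3 -1.5  5.5] M [-0.32  1.26  0.1 ] q [ 0.85  0.4  -0.87  2.29  1.3   0.2   0.14] gap 0.0535
t 10.55 foot rel [up,side,axial]mm [ -0.6  -1.6 -10. ] toolx ang 149.1 tilt off [0.1 0.2] F [-4.  -2.8  5.1] M [-0.6   1.22  1.05] q [ 0.85  0.4  -0.86  2.29  1.3   0.2   0.02] gap 0.0532
```

It turned freely, pushed the ring at 75° and met the stop at about 80° (1 N m). I'll relieve the torque, open, back off along the axis and look.

```bash
python3 -m jog '[[0,0,0,-0.03,-0.004,0.052],[0,0,0,-0.03,-0.004,0.052]]' >/dev/null; python3 st.py; python3 -m jog '[[0,0,0,0,0,0],[0,0,0,0,0,0],[0,0,0,0,0,0],[0,0,0,0,0,0],[0,0,0,0,0,0],[0,0,0,0,0,0]]' 0;  python3 -m jog '[[-1,-0.1,1.7,0,0,0],[-2.5,-0.3,4.4,0,0,0],[-4,-0.5,7,0,0,0],[-5,-0.6,8.7,0,0,0],[-5,-0.6,8.7,0,0,0],[-5,-0.6,8.7,0,0,0],[-5,-0.6,8.7,0,0,0]]' >/dev/null; python3 st.py
python3 - <<'E'
from plant import vision,monitor
from h import *
d=vision.get_image("wrist");K,T=d["mtx"],d["cam_to_world"];np.savez("w5.npz",K=K,T=T,im=d["image"])
C=RIM+AX*.054;N=600
print(T.round(3).tolist(),fproj(K,T,C))
m=np.array([[fproj(K,T,C+DX*(300-i)*1.2e-4+DY*(300-j)*1.2e-4) for j in range(N)] for i in range(N)],np.float32)
r=cv2.remap(d["image"],m[...,0],m[...,1],cv2.INTER_CUBIC);cv2.imwrite("pics/rect2.png",cv2.createCLAHE(2,(3,3)).apply(r[...,1]))
E
```

```text
t 10.72 foot rel [up,side,axial]mm [ -0.5  -1.5 -10.1] toolx ang 152.7 tilt off [0.1 0.2] F [-2.5 -1.9  6. ] M [-0.49  1.16  0.7 ] q [ 0.85  0.41 -0.88  2.29  1.31  0.2   0.07] gap 0.0532
time: 11.22
ee_pos: [0.561, -0.0338, 0.1179]
tool_rot: [[-0.821, 0.284, 0.496], [0.361, 0.93, 0.064], [-0.443, 0.232, -0.866]]
contact_force: [0.7, 0.1, 0.4]
finger_gap: 0.0886
grip_force: 0.0
t 11.8 foot rel [up,side,axial]mm [ 0.1 -0.9 91.1] toolx ang 152.3 tilt off [-0.   0.2] F [-0.3  0.1 -0. ] M [0.05 0.6  0.07] q [ 1.55  0.24 -1.53  2.32  0.44  0.32  0.92] gap 0.0924
[[0.287, 0.662, 0.692, 0.376], [0.93, -0.366, -0.035, -0.025], [0.23, 0.653, -0.721, 0.312], [0.0, 0.0, 0.0, 1.0]] [323.81221394 255.19300175]
```

View pics/rect2.png

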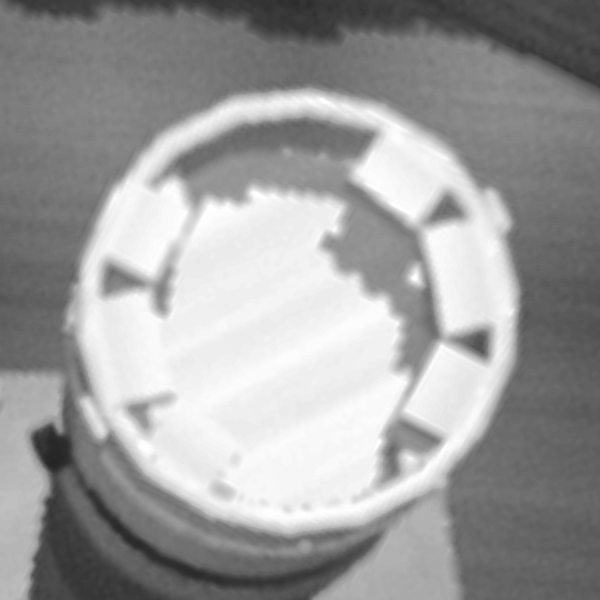

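Rectified view: mid's rim is centred at (298,310), i.e. 1.2 mm down-slope of my estimate. Its slot line is 12° counter-clockwise of up-slope, and the stripe at (497,212) puts mid's x at -64°, so all three agree. Now the cap.

```bash
python3 -m jog '[[-2,3,1,0,0,0],[-4,7,1,-0.013,0.104,0],[-5,11,1,-0.026,0.208,0],[-6.3,15,0,-0.04,0.312,0],[-6.3,19,-2,-0.053,0.416,0],[-6.3,23,-4,-0.067,0.52,0],[-6.3,26.5,-5,-0.067,0.52,0],[-6.3,26.5,-5,-0.067,0.52,0],[-6.3,26.5,-5,-0.067,0.52,0],[-6.3,26.5,-5,-0.067,0.52,0]]'; python3 -m jog '[[0,0,0,0,0,0],[0,0,0,0,0,0],[0,0,0,0,0,0]]'
python3 - <<'E'
from plant import monitor
print(monitor.get_obs()["q"].round(2))
E
```

```text
time: 12.68
ee_pos: [0.4536, 0.2003, 0.1608]
tool_rot: [[-0.937, 0.349, -0.001], [0.349, 0.937, -0.002], [0.001, -0.002, -1.0]]
contact_force: [-0.2, -0.1, -0.1]
finger_gap: 0.0919
grip_force: 0.0
time: 12.93
ee_pos: [0.451, 0.1988, 0.1615]
tool_rot: [[-0.939, 0.343, -0.002], [0.343, 0.939, -0.002], [0.001, -0.002, -1.0]]
contact_force: [-0.4, -0.1, -0.5]
finger_gap: 0.0919
grip_force: 0.0
[ 0.38  0.47 -1.04  1.98  0.5   0.97  0.31]
```

```bash
python3 -m jog '[[-0.4,2.6,0,0,0,0],[-0.4,2.6,-3,0,0,0],[-0.4,2.6,-6,0,0,0],[-0.4,2.6,-6,0,0,0],[-0.4,2.6,-6,0,0,0],[-0.4,2.6,-6,0,0,0]]'
python3 - <<'E'
from plant import monitor
print(monitor.get_obs()["q"].round(2))
E
```

```text
time: 13.43
ee_pos: [0.4486, 0.2234, 0.1036]
tool_rot: [[-0.937, 0.348, 0.0], [0.348, 0.937, -0.001], [-0.0, -0.0, -1.0]]
contact_force: [1.0, 0.1, 0.4]
finger_gap: 0.0919
grip_force: 0.0
[ 0.25  0.57 -0.95  2.01  0.61  0.88  0.17]
```

```bash
python3 -m jog '[[-0.1,0.1,-3,0,0,0],[-0.1,0.1,-6,0,0,0],[-0.1,0.1,-8.5,0,0,0],[-0.1,0.1,-8.5,0,0,0],[-0.1,0.1,-8.5,0,0,0]]'
python3 -m jog '[[0,0,0,0,0,0],[0,0,0,0,0,0],[0,0,0,0,0,0],[0,0,0,0,0,0],[0,0,0,0,0,0],[0,0,0,0,0,0],[0,0,0,0,0,0],[0,0,0,0,0,0]]' 255 40
```

```text
time: 13.85
ee_pos: [0.4471, 0.2251, 0.0184]
tool_rot: [[-0.938, 0.347, -0.001], [0.347, 0.938, -0.0], [0.001, -0.001, -1.0]]
contact_force: [0.7, 0.2, -0.4]
finger_gap: 0.0916
grip_force: 0.0
time: 14.52
ee_pos: [0.4467, 0.2249, 0.0179]
tool_rot: [[-0.938, 0.346, -0.001], [0.346, 0.938, -0.001], [0.0, -0.001, -1.0]]
contact_force: [-1.2, -1.9, 5.3]
finger_gap: 0.0535
grip_force: 40.0
```

```bash
python3 -m jog '[[0,0,4,0,0,0],[0,0,8,0,0,0.1],[0,-2,12,0,0,0.22],[1,-5,16,0,0,0.34],[2,-9,19,0,0,0.46],[3,-13,22,0,0,0.58],[4,-17,24,0,0,0.7],[5,-21,24,0,0,0.82],[5.3,-25,24,0,0,0.94],[5.3,-26.5,24,0,0,1.06]]' - 40 | head -4
python3 -m jog '[[0,0,0,0,0,0.12],[0,0,0,0,0,0.24],[0,0,0,0,0,0.36],[0,0,0,0,0,0.43],[0,0,0,0,0,0.43],[0,0,0,0,0,0.43],[0,0,0,0,0,0.43]]'
python3 st.py .0179 .054; python3 - <<'E'
from h import *
from plant import monitor
t=monitor.get_obs()["tool_rot"]; Rc=t@(np.array([[-.938,.346,0],[.346,.938,0],[0,0,-1]]).T@R.from_euler("z",-66,degrees=True).as_matrix())
print(R.from_matrix(target(12)@Rc.T).as_rotvec())
E
```

```text
time: 15.35
ee_pos: [0.498, -0.0241, 0.2564]
tool_rot: [[-0.769, -0.64, 0.002], [-0.64, 0.769, -0.001], [-0.0, -0.002, -1.0]]
contact_force: [1.4, -0.4, -2.5]
time: 15.93
ee_pos: [0.4972, -0.0222, 0.2552]
tool_rot: [[-0.44, -0.898, -0.0], [-0.898, 0.44, -0.001], [0.001, -0.0, -1.0]]
contact_force: [-0.8, 0.7, -2.5]
finger_gap: 0.0535
grip_force: 40.0
t 15.93 foot rel [up,side,axial]mm [ 6.5 19.8 94.9] toolx ang -119.8 tilt off [28.7  0. ] F [-1.9  0.8 -1.8] M [ 0.04  0.1  -0.06] q [ 1.09  0.61 -1.49  1.88  0.64  1.28  2.1 ] gap 0.0535
[ 0.06267856 -0.52024414  0.02125167]
```

```bash
python3 -m jog '[[0,-1,0,0.013,-0.104,0.004],[0,-1.7,0,0.025,-0.208,0.008],[0.5,-1.7,-1,0.038,-0.312,0.013],[1,-1.7,-2,0.05,-0.416,0.017],[1.5,-1.7,-4,0.063,-0.52,0.021],[2.2,-1.7,-5.5,0.063,-0.52,0.021],[2.2,-1.7,-6.7,0.063,-0.52,0.021],[2.2,-1.7,-6.7,0.063,-0.52,0.021],[2.2,-1.7,-6.7,0.063,-0.52,0.021]]' >/dev/null
python3 st.py .0179 .054
```

```text
t 16.68 foot rel [up,side,axial]mm [-1.1  1.3 24.8] toolx ang -122.1 tilt off [ 0.1 -0.1] F [-0.3  0.7 -0.8] M [ 0.08  0.85 -0.03] q [ 1.3   0.21 -1.26  2.32  0.35  0.26  2.48] gap 0.0535
```

```bash
python3 -m jog '[[0.4,0,-0.7,0,0,0],[0.8,0,-1.4,0,0,0],[1.0,0,-1.73,0,0,0],[1.0,0,-1.73,0,0,0],[1.0,0,-1.73,0,0,0],[1.0,0,-1.73,0,0,0]]' >/dev/null
python3 st.py .0179 .054
```

```text
t 17.18 foot rel [up,side,axial]mm [ 0.4 -0.5  5.3] toolx ang -122.1 tilt off [-0.1 -0.1] F [-1.1 -0.4 -1.1] M [ 0.08  0.89 -0.03] q [ 1.1   0.24 -1.08  2.32  0.47  0.21  2.37] gap 0.0537
```

```bash
python3 -m jog '[[0.05,0.05,-0.25,0,0,0],[0.11,0.07,-0.51,0,0,0],[0.11,0.07,-0.51,0,0,0],[0.11,0.07,-0.51,0,0,0]]' >/dev/null
python3 st.py .0179 .054
python3 -m jog '[[0.07,0.01,-0.13,0,0,0],[0.15,0.02,-0.26,0,0,0],[0.15,0.02,-0.26,0,0,0]]' >/dev/null
python3 st.py .0179 .054
```

```text
t 17.52 foot rel [up,side,axial]mm [-2.3 -0.7 -0.1] toolx ang -122.2 tilt off [-0. -0.] F [-1.3 -0.  -1.3] M [ 0.09  0.89 -0.07] q [ 1.07  0.25 -1.04  2.32  0.52  0.2   2.32] gap 0.053
t 17.77 foot rel [up,side,axial]mm [-2.3 -0.8 -3.3] toolx ang -122.2 tilt off [-0. -0.] F [ 0.2  0.8 -1.5] M [0.07 0.87 0.01] q [ 1.05  0.26 -1.03  2.32  0.57  0.2   2.27] gap 0.0531
```

```bash
python3 -m jog '[[0.08,0.09,0.05,0,0,0],[0.15,0.1,-0.08,0,0,0],[0.23,0.11,-0.21,0,0,0],[0.23,0.11,-0.21,0,0,0]]' >/dev/null
python3 st.py .0179 .054
python3 -m jog '[[0.05,0.01,-0.09,0,0,0],[0.1,0.01,-0.17,0,0,0],[0.1,0.01,-0.17,0,0,0]]' >/dev/null
python3 st.py .0179 .054
```

```text
t 18.1 foot rel [up,side,axial]mm [-1.3  0.1 -6.4] toolx ang -122.2 tilt off [-0. -0.] F [-0.6 -0.4 -1.6] M [ 0.09  0.89 -0.06] q [ 1.03  0.26 -1.02  2.32  0.61  0.2   2.23] gap 0.0535
t 18.35 foot rel [up,side,axial]mm [-1.4 -0.1 -8.3] toolx ang -122.2 tilt off [ 0. -0.] F [-1.  -1.  -1.8] M [-0.13  0.98 -0.05] q [ 1.03  0.27 -1.01  2.32  0.65  0.2   2.2 ] gap 0.0535
```

```bash
python3 -m jog '[[0.05,0.01,-0.09,0,0,0],[0.1,0.01,-0.17,0,0,0],[0.1,0.01,-0.17,0,0,0]]' >/dev/null
python3 st.py .0179 .054
python3 -m jog '[[0.03,0,-0.04,0,0,0],[0.05,0.01,-0.09,0,0,0],[0.05,0.01,-0.09,0,0,0]]' >/dev/null
python3 st.py .0179 .054
```

```text
t 18.6 foot rel [up,side,axial]mm [-1.3 -0.2 -9.4] toolx ang -122.1 tilt off [0.  0.1] F [-4.7  2.  36.2] M [ 0.49  1.86 -0.07] q [ 1.02  0.27 -1.01  2.32  0.68  0.2   2.16] gap 0.0532
t 18.85 foot rel [up,side,axial]mm [ -1.3  -0.3 -10.1] toolx ang -122.0 tilt off [0.  0.2] F [-6.6  2.4 55.6] M [0.74 2.19 0.04] q [ 1.02  0.27 -1.01  2.32  0.69  0.2   2.15] gap 0.0536
```

The cap's shoulder is seated at the same depth as mid's was. Ease off and twist.

```bash
python3 -m jog '[[-0.09,-0.01,0.16,0,0,0],[-0.09,-0.01,0.16,0,0,0],[-0.09,-0.01,0.16,0.03,0.004,-0.052],[-0.09,-0.01,0.16,0.06,0.008,-0.104],[-0.09,-0.01,0.16,0.09,0.012,-0.156],[-0.09,-0.01,0.16,0.119,0.015,-0.208],[-0.09,-0.01,0.16,0.119,0.015,-0.208]]' >/dev/null; python3 st.py .0179 .054
```

```text
t 19.43 foot rel [up,side,axial]mm [-1.5 -0.  -9.5] toolx ang -136.1 tilt off [-0. -0.] F [-1.1 -0.6 -1.6] M [-0.13  1.   -0.07] q [ 1.02  0.27 -1.01  2.32  0.67  0.2   1.93] gap 0.0531
```

```bash
python3 -m jog '[[0.02,0,-0.04,0.06,0.008,-0.104],[0.02,0,-0.04,0.119,0.015,-0.208],[0.02,0,-0.04,0.178,0.023,-0.312],[0.02,0,-0.04,0.238,0.031,-0.416],[0.02,0,-0.04,0.298,0.039,-0.52],[0.02,0,-0.04,0.357,0.046,-0.624],[0.02,0,-0.04,0.397,0.052,-0.693],[0.02,0,-0.04,0.397,0.052,-0.693]]' >/dev/null; python3 st.py .0179 .054
python3 -m jog '[[0,0,0,0.02,0.003,-0.035],[0,0,0,0.04,0.005,-0.07],[0,0,0,0.06,0.008,-0.105],[0,0,0,0.08,0.01,-0.14],[0,0,0,0.08,0.01,-0.14]]' >/dev/null; python3 st.py .0179 .054
```

```text
t 20.1 foot rel [up,side,axial]mm [-1.2  0.3 -9.7] toolx ang 178.1 tilt off [-0.  0.] F [-1.9  0.8  7.7] M [ 0.04  1.16 -0.08] q [ 1.01  0.27 -0.99  2.32  0.65  0.19  1.15] gap 0.0533
t 20.52 foot rel [up,side,axial]mm [-1.3  0.3 -9.7] toolx ang 169.0 tilt off [-0.  0.] F [-2.9  0.7  8.7] M [ 0.11  1.22 -0.07] q [ 1.01  0.27 -0.99  2.32  0.65  0.19  0.99] gap 0.0534
```

Turned 69° so far. I'll continue to the stop in small steps.

```bash
python3 -m jog '[[0,0,0,0.02,0.003,-0.035],[0,0,0,0.04,0.005,-0.07],[0,0,0,0.06,0.008,-0.105],[0,0,0,0.06,0.008,-0.105]]' >/dev/null; python3 st.py .0179 .054
python3 -m jog '[[0,0,0,0.02,0.003,-0.035],[0,0,0,0.03,0.004,-0.052],[0,0,0,0.03,0.004,-0.052]]' >/dev/null; python3 st.py .0179 .054
```

```text
t 20.85 foot rel [up,side,axial]mm [-3.1  0.1 -9.7] toolx ang 162.1 tilt off [0.2 0.1] F [-5.9  0.7 13.8] M [0.16 1.82 0.03] q [ 1.    0.27 -0.99  2.32  0.65  0.19  0.87] gap 0.0533
t 21.1 foot rel [up,side,axial]mm [-3.2  0.1 -9.7] toolx ang 158.8 tilt off [0.2 0.1] F [-6.4 -0.3 14.4] M [0.04 1.83 0.56] q [ 1.    0.27 -0.99  2.32  0.64  0.19  0.81] gap 0.0532
```

```bash
python3 -m jog '[[0,0,0,0.02,0.003,-0.035],[0,0,0,0.02,0.003,-0.035],[0,0,0,0.02,0.003,-0.035]]' >/dev/null; python3 st.py .0179 .054
python3 -m jog '[[0,0,0,-0.01,-0.001,0.017],[0,0,0,-0.02,-0.003,0.035]]' >/dev/null
python3 -m jog '[[0,0,0,0,0,0],[0,0,0,0,0,0],[0,0,0,0,0,0],[0,0,0,0,0,0],[0,0,0,0,0,0],[0,0,0,0,0,0]]' 0 | tail -3;  python3 -m jog '[[-1,-0.1,1.7,0,0,0],[-2.5,-0.3,4.4,0,0,0],[-4,-0.5,7,0,0,0],[-5,-0.6,8.7,0,0,0],[-5,-0.6,8.7,0,0,0],[-5,-0.6,8.7,0,0,0],[-5,-0.6,8.7,0,0,0],[-5,-0.6,8.7,0,0,0],[-5,-0.6,8.7,0,0,0]]' >/dev/null; python3 st.py
python3 - <<'E'
from plant import vision
from h import *
d=vision.get_image("wrist");K,T=d["mtx"],d["cam_to_world"]
C=RIM+AX*.094;N=500
m=np.array([[fproj(K,T,C+DX*(230-i)*2e-4+DY*(200-j)*2e-4) for j in range(400)] for i in range(N)],np.float32)
r=cv2.remap(d["image"],m[...,0],m[...,1],cv2.INTER_CUBIC)
s=vision.get_image("scene");u=proj(s["mtx"],s["cam_to_world"],RIM+AX*.05).astype(int)
b=cv2.resize(s["image"][u[1]-50:u[1]+50,u[0]-40:u[0]+40],(400,500),interpolation=cv2.INTER_CUBIC)
cv2.imwrite("pics/fin.png",np.hstack([r,b]))
E
```

```text
t 21.35 foot rel [up,side,axial]mm [-3.3  0.2 -9.7] toolx ang 156.5 tilt off [0.2 0.1] F [-6.4  0.5 14.6] M [0.04 1.83 0.69] q [ 1.    0.27 -0.99  2.32  0.64  0.19  0.78] gap 0.0532
contact_force: [0.1, 0.6, 0.4]
finger_gap: 0.0888
grip_force: 0.0
t 22.77 foot rel [up,side,axial]mm [ -0.7   0.4 138.7] toolx ang 158.6 tilt off [-0.2  0.1] F [-0.8 -0.3 -1.9] M [0.01 0.57 0.02] q [ 1.31 -0.19 -1.05  2.32 -0.73  0.51  2.12] gap 0.0916
```

View pics/fin.png

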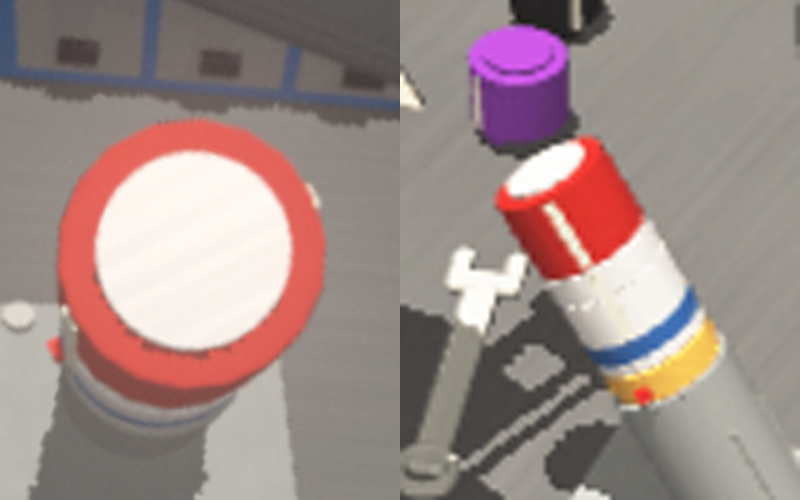

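Both sections are seated, and the cap's stripe at (568,235) continues into mid's at (607,300). The gripper is clear, so I'm handing in.

```bash
python3 -c "
from plant import job
print(job.sign_off())"
```

```text
the job is handed in; nothing more can be done
None
```

The strainer is reassembled on its dock: the middle section and the cap are both home and twisted clockwise to their stops, the stripes line up, the gripper is clear, no bystander was handled, and the job was handed in at about 23 s (no verdict was returned).

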